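# Find the bearing block that passes the pin gauge

## Task

Only one of the three aluminium bearing blocks has a bush of the right bore. Take the pin gauge from its stand and, without forcing it, try it in the blocks where they stand until you find the one that it enters fully, its collar down on the block. Set that block upright on the floor of the grey tray, leave the gauge standing fully home in it, leave the other two blocks where they are, and do not disturb the other things on the bench.

Things in the scene. Friction and masses are not known exactly. Their poses are not given: they have to be found in the camera images.
- block_a_center (a point): centre (18 mm above the underside) of one of three outwardly identical plain aluminium bearing blocks, 40 x 40 mm and 36 mm tall, 150 to 230 g with its bush, standing loose on the bench; x and y axes square to its sides, z up. A captive bush sits inside each; which block has the right bush changes every time and cannot be told from outside or from the name
- block_a_mouth (a point): centre of the 14 mm round hole in the middle of this block's top face, 36 mm above its underside. The hole is 30 mm deep. Below a 6 mm cover it widens inside to a 16 mm bush; in two of the blocks the bush narrows to 9 mm at 18 mm below the top, in the third it stays wide to the bottom
- block_b_center (a point): centre (18 mm above the underside) of one of three outwardly identical plain aluminium bearing blocks, 40 x 40 mm and 36 mm tall, 150 to 230 g with its bush, standing loose on the bench; x and y axes square to its sides, z up. A captive bush sits inside each; which block has the right bush changes every time and cannot be told from outside or from the name
- block_b_mouth (a point): centre of the 14 mm round hole in the middle of this block's top face, 36 mm above its underside. The hole is 30 mm deep. Below a 6 mm cover it widens inside to a 16 mm bush; in two of the blocks the bush narrows to 9 mm at 18 mm below the top, in the third it stays wide to the bottom
- block_c_center (a point): centre (18 mm above the underside) of one of three outwardly identical plain aluminium bearing blocks, 40 x 40 mm and 36 mm tall, 150 to 230 g with its bush, standing loose on the bench; x and y axes square to its sides, z up. A captive bush sits inside each; which block has the right bush changes every time and cannot be told from outside or from the name
- block_c_mouth (a point): centre of the 14 mm round hole in the middle of this block's top face, 36 mm above its underside. The hole is 30 mm deep. Below a 6 mm cover it widens inside to a 16 mm bush; in two of the blocks the bush narrows to 9 mm at 18 mm below the top, in the third it stays wide to the bottom
- block_a: the same block; origin at the centre of its underside
- block_b: the same block; origin at the centre of its underside
- block_c: the same block; origin at the centre of its underside
- gauge_handle (a point): centre of the square handle (20 x 20 mm, 34 mm tall) of the steel pin gauge, 90 g. Below the handle is a collar 22 mm across and 8 mm tall, below that the gauge pin, 12 mm thick and 28 mm long, pointing down. The handle's centre lies 25 mm above the collar's underside and 53 mm above the pin's tip; x and y square to the handle's faces, z up along the pin's axis. At the start it hangs upright by its collar in the stand
- gauge_shoulder (a point): centre of the underside of the gauge's collar, where the pin begins. When the pin is fully home the collar rests on the block's top face; in a tight bush it stops about 10 mm short
- gauge: the pin gauge; origin at the pin's tip, z up towards the handle
- tray: fixed grey plastic tray, 140 mm (its x) by 150 mm (its y) outside, 14 mm tall, wall 4 mm, floor 4 mm thick; origin at the centre of its underside. It stands left or right of the blocks
- stand: fixed black gauge stand, 60 x 60 mm, 34 mm tall, with an 18 mm hole through its middle; origin at the centre of its underside. Stands on the side opposite the tray
- marker: bystander: a white marker pen with black cap, 130 mm long, 13 mm thick, lying
- heatsink: bystander: a finned dark heat sink 40 x 40 x 22 mm
- motor: bystander: a small gear motor, 70 mm long, 26 mm wide, 25 mm tall, lying
- spool: bystander: a flat reel of wire 54 mm across, 30 mm tall
- pliers: bystander: yellow-handled pliers, about 150 mm long, 14 mm thick, lying; origin at the joint
- driver: bystander: a screwdriver 170 mm long, lying
- jar: bystander: an amber glass jar 40 mm across, 45 mm tall
Things that resemble listed ones, but are neither listed nor needed, are in the scene too. What is shaped like the gauge but blue, green or red is not meant.

How it is judged:
By the outcome, as a careful person would: the job done as asked, in the order asked, and still so for the second after the job is handed in, with the robot touching nothing.
It also fails if it takes over 67 s, if anything falls off the work surface, if the arm or the gripper's body presses on something with over 40 N, if the wrist force passes 120 N, or if a joint passes its speed limit or range.

## Robot

A 6-joint arm with a two-finger parallel gripper is mounted at the origin on the work surface. World frame = base frame: x ahead of the robot, y to its left, z up, the work surface at z = 0. Lengths are in m, angles in degrees, forces in N, time in s.
With the tool pointing down it reaches from about 0.3 to 0.75 m from the base axis. Payload 8.5 kg.
Tool frame: the origin (TCP) lies at the very end of the fingers, on their centre line; the grasp point (between the pads) lies 19 mm behind it (env.tcp_to_grasp is the distance from the TCP to the grasp point, in m); z points along the fingers, y is the line along which they close (so a half turn about z gives the same grasp; the last joint's range is limited). The gripper opens to 85 mm and grips with 20 to 120 N. Pads are 22 mm wide; open, the fingers measure 114 mm over their backs; the gripper's body (76 mm by 85 mm) begins 54 mm behind the grasp point. The pads swing forward as they close: fully open they stand 13 mm farther back than shut.
Start: joints at [-89.227, 21.807, 74.336, -0, 83.858, -12.336], TCP at [0.125, -0.536, 0.231] pointing down, gripper open.
Joint ranges: [-178.18, 178.18], [-50.72, 133.34], [12.68, 142.11], [-81.47, 261.47], [9.98, 163.14], [-165.26, 165.26]. Speed limits (degrees/s): [136.94, 136.94, 180, 180, 180, 180].

## Interface

Orientations are given as a 3x3 rotation matrix whose columns are the frame's x, y, z axes.
In Python, from rig import status, get_image, env gives the robot as it stands.
- The arm moves only by the shell command python3 -m handwheel 'ROWS' [FORCE]. ROWS is text: rows parted by semicolons, each of 7 numbers parted by spaces: the shift along the world's x, y, z in cm, then the turn, a rotation vector about the world's x, y, z in degrees, then the opening, from 0 (shut) to 1 (fully open). In form: dx dy dz wx wy wz gripper; .... A call has 1 to 8 rows; each row is the pose to reach, as a shift and turn from the pose commanded when the call began; what a row does not reach only later rows make up. A row lasts 1/12 s, in which the tool goes at most 41.7 mm and 7.16 degrees, less where a joint would pass 70% of its speed; a pose out of reach is approached as far as the arm can. A call with a gripper value outside its range is refused whole. The fingers move at their own pace and stop on an object; FORCE is the grip in N (left out, the last holds). Time passes only in rows, so rows that repeat a pose let the fingers close. It gives the time, the measured TCP pose, the force, the opening and the grip force at its end, in the units of the state.
- status.observe(): the state, without advancing time (a new reading comes with each control period).
- get_image(name): name is "side" or "top"; returns a dict with "color" (420x560x3 uint8, red, green, blue), "vertical_fov" (degrees; the focal length in pixels is half the picture's height over the tangent of half this angle, whatever the lens; pixels are square), "cx", "cy" (the principal point, pixels), "xyz" and "orientation" of the camera in the world. Camera axes: x right, y down, z forward; pixel columns grow to the right and rows downward; lengths in m; the calibration is good to about 2 mm. A picture is of the moment at which its call begins. There is no depth.
- env.close_job(): hands the job in; it is judged then, once.
The state is a dict: "time_s": time; "q": joint angles; "qvel": joint speeds; "joint_efforts": joint torques, N m; "position": TCP position; "tool_rot": TCP orientation; "ft_force": force on the tool from outside, world axes, zero at the start; "wrist_torque": the same for the moment, N m; "grip_width": finger opening in m; "gripper_force": force on a finger pad.
Only numpy, scipy, OpenCV 4.12 (cv2) and the standard library are available. Lean on these libraries where they do the work, as an engineer would, in place of code of your own. Each camera call takes 0.05 s, during which the arm holds its last target. There are 200 camera calls.

## Working session

There is one attempt and no reset: what is moved stays moved. The work goes in short steps, Python scripts to look and compute and a shell command to move; the robot and the scene stay as the last step left them, time stands still between calls to the robot, and variables do not carry over. Pictures are saved under pics/ and viewed, at most 10 in all, crops included, and the job is handed in when it is done.

```bash
mkdir -p pics; ls; cat > h.py <<'E'
import numpy as np, cv2
from rig import status, get_image, env
def snap(n,f=None):
    d=get_image(n)
    if f: cv2.imwrite('pics/'+f,d['color'][:,:,::-1])
    return d
def ray(d,u,v):
    c=d['color'];f=c.shape[0]/2/np.tan(np.radians(d['vertical_fov'])/2)
    r=np.array(d['orientation'])@np.array([(u-d['cx'])/f,(v-d['cy'])/f,1]);return np.array(d['xyz']),r
def onz(d,u,v,z):
    o,r=ray(d,u,v);return o+r*(z-o[2])/r[2]
def proj(d,p):
    f=d['color'].shape[0]/2/np.tan(np.radians(d['vertical_fov'])/2)
    q=np.array(d['orientation']).T@(np.array(p)-np.array(d['xyz']));return f*q[:2]/q[2]+[d['cx'],d['cy']]
E
python3 - <<'E'
from h import *
for n in('top','side'):
    d=snap(n,n+'0.png');print(n,d['xyz'],np.round(d['orientation'],3).tolist(),d['vertical_fov'],d['cx'],d['cy'],{k for k in d})
s=status.observe();print(s)
E
```

```text
pics
top [0.48888052 0.00291306 1.33758597] [[-0.015, -0.999, 0.047], [-1.0, 0.015, -0.003], [0.002, -0.047, -0.999]] 43.51662141309215 275.9890105317975 215.55765518187002 {'vertical_fov', 'cx', 'orientation', 'cy', 'color', 'xyz'}
side [0.35469492 0.63129573 0.74185211] [[-0.956, -0.204, 0.21], [-0.293, 0.678, -0.674], [-0.004, -0.706, -0.708]] 51.848215277262774 276.6138791734735 211.75782505634447 {'vertical_fov', 'cx', 'orientation', 'cy', 'color', 'xyz'}
{'time_s': 0.1, 'q': array([-8.92300017e+01,  2.18390681e+01,  7.43783583e+01,  6.61403899e-04,
        8.38593579e+01, -1.23361456e+01]), 'qvel': array([ 0.03829677, -0.18058938, -0.17796947,  0.02414878, -0.05538694,
        0.04738603]), 'joint_efforts': array([ 4.15192204e-03, -4.49215150e+01, -2.31654382e+01, -1.08066961e-04,
        3.69450543e-03,  7.91408326e-06]), 'position': array([ 0.12470939, -0.53541054,  0.23076744]), 'tool_rot': array([[ 9.73951940e-01,  2.26754534e-01, -6.53317993e-06],
       [ 2.26754339e-01, -9.73951063e-01,  1.34017157e-03],
       [ 2.97526982e-04, -1.30674413e-03, -9.99999102e-01]]), 'ft_force': array([ 0.170153  , -0.21126826,  0.48879623]), 'wrist_torque': array([-0.00970487,  0.02994205, -0.03629856]), 'gripper_force': 0.0, 'grip_width': 0.08540839368057562}
```

View pics/top0.png

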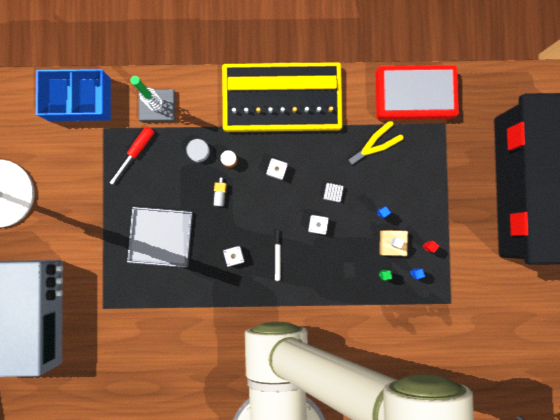

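View pics/side0.png

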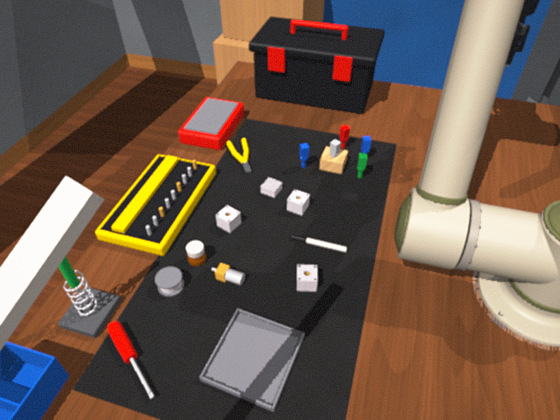

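Top view: white blocks with holes at (277,169), (318,225) and (234,256), tray at (161,237), and a steel gauge in a tan stand at (394,243). The finned heat sink is at (333,192). Gauge candidates are the steel one at (397,243), blue at (384,212) and (418,274), red at (431,247), and green at (386,275). I choose the steel one and check it with a close crop.

```bash
python3 - <<'E'
from h import *
t=snap('top');s=snap('side')
a=cv2.resize(t['color'][150:290,200:450],None,fx=3,fy=3,interpolation=cv2.INTER_CUBIC)[:, :750]
b=cv2.resize(s['color'][120:300,200:390],None,fx=3,fy=3,interpolation=cv2.INTER_CUBIC)
cv2.imwrite('pics/ct.png',a[:,:,::-1]);cv2.imwrite('pics/cs.png',b[:,:,::-1])
for n,d,(x0,x1,y0,y1) in(('top',t,(200,420,140,300)),('side',s,(200,360,120,300))):
    c=d['color'].astype(int);m=((c.min(2)>150)&(c.max(2)-c.min(2)<40)).astype(np.uint8)
    m[:y0]=0;m[y1:]=0;m[:,:x0]=0;m[:,x1:]=0
    k,l,st,ce=cv2.connectedComponentsWithStats(m)
    for i in range(1,k):
        if st[i,4]>40:
            r=cv2.minAreaRect(np.argwhere(l==i)[:,::-1].astype(np.float32))
            print(n,st[i],np.round(r[0],1),np.round(r[1],1),round(r[2],1),onz(d,*r[0],.036).round(4))
E
```

```text
top [200 140   8  20 127] [203.5 149.5] [19.  7.] 90.0 [0.7179 0.177  0.036 ]
top [221 150  15  16 192] [228.  157.5] [15. 14.] 90.0 [0.6969 0.1162 0.036 ]
top [266 158  21  21 289] [276.5 168.5] [17.1 17.1] 18.4 [ 0.6676 -0.0041  0.036 ]
top [324 183  19  19 280] [333.  191.9] [16.9 16.7] 11.3 [ 0.6072 -0.1435  0.036 ]
top [214 191   9  15 120] [218. 198.] [14.  8.] 90.0 [0.5962 0.1421 0.036 ]
top [308 215  20  19 306] [317.9 224.1] [17.9 17.1] 9.5 [ 0.5277 -0.1044  0.036 ]
top [391 238  13  10 105] [397.  242.5] [ 9. 12.] 90.0 [ 0.4793 -0.2991  0.036 ]
top [275 244   5  37 181] [277. 262.] [36.  4.] 90.0 [ 0.4358 -0.0018  0.036 ]
top [224 246  20  21 282] [233.1 255.8] [16.9 17.6] 74.1 [0.4528 0.1063 0.036 ]
side [200 120  25  13 251] [212. 126.] [12. 24.] 90.0 [ 0.844  -0.3208  0.036 ]
side [330 139  11  18 113] [332.8 147.2] [ 9.2 16.8] 22.6 [ 0.4902 -0.321   0.036 ]
side [261 177  21  20 257] [269.8 186.4] [17.  17.9] 26.6 [ 0.6054 -0.1201  0.036 ]
side [287 190  23  25 373] [296.3 201.1] [18.8 22.8] 22.4 [ 0.5295 -0.0885  0.036 ]
side [216 205  24  27 355] [225.6 216.9] [19.6 23. ] 29.1 [0.6703 0.0083 0.036 ]
side [306 238  41  14 216] [325.9 244.3] [41.2  5.2] 13.2 [0.4335 0.0228 0.036 ]
side [297 264  21  27 495] [307. 277.] [26. 20.] 90.0 [0.4513 0.1181 0.036 ]
side [225 269  18  15 177] [233. 276.] [16.4 10.8] 18.4 [0.5942 0.1588 0.036 ]
```

View pics/ct.png

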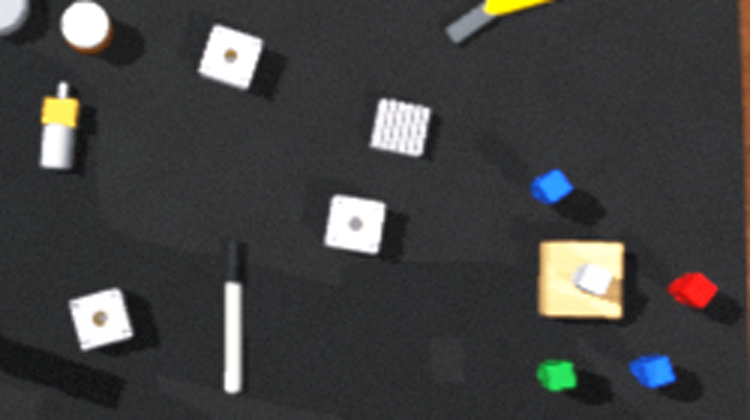

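View pics/cs.png

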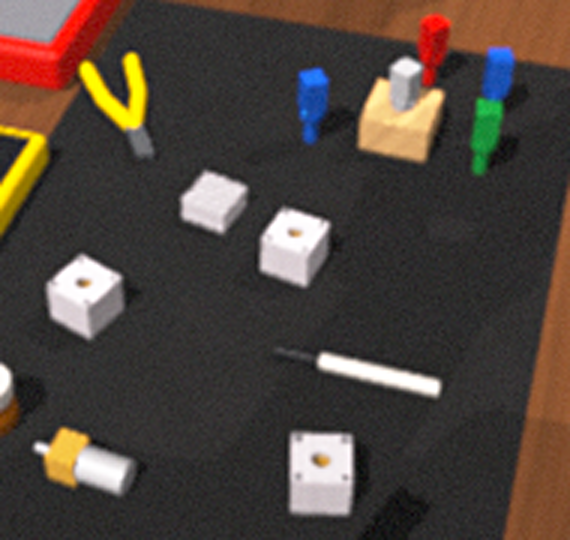

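The crops confirm it: steel gauge upright in the tan stand at top (397,243), side (335,147). The coloured lookalikes stand free around it. Now I measure the gauge, stand, holes and tray more finely.

```bash
cat >> h.py <<'E'
def hole(d,u,v,R=6,z=.036):
    "darkness-weighted centroid of hole near u,v"
    g=d['color'].astype(float).min(2);u,v=int(round(u)),int(round(v))
    y,x=np.mgrid[v-R:v+R+1,u-R:u+R+1];p=g[v-R:v+R+1,u-R:u+R+1]
    w=np.clip(np.percentile(p,70)-25-p,0,None)*(np.hypot(x-u,y-v)<=R)
    c=np.array([(w*x).sum(),(w*y).sum()])/w.sum();return c,onz(d,*c,z)
def tri(d1,p1,d2,p2):
    o1,r1=ray(d1,*p1);o2,r2=ray(d2,*p2)
    k=np.linalg.lstsq(np.c_[r1,-r2],o2-o1,rcond=None)[0];return (o1+k[0]*r1+o2+k[1]*r2)/2,np.linalg.norm(o1+k[0]*r1-o2-k[1]*r2)
E
python3 - <<'E'
from h import *
t=snap('top');s=snap('side')
for a,b in(((277,168.5),(228,214)),((318.5,224.5),(298.3,197.3)),((233.5,256),(307,273.5))):
    ca,pa=hole(t,*a,R=4);cb,pb=hole(s,*b,R=5)
    print(ca.round(1),cb.round(1),pa.round(4)[:2],pb.round(4)[:2],tri(t,ca,s,cb)[0].round(4))
def blob(d,f,x0,x1,y0,y1):
    m=f(d['color'].astype(int)).astype(np.uint8);M=np.zeros_like(m);M[y0:y1,x0:x1]=m[y0:y1,x0:x1]
    k,l,st,ce=cv2.connectedComponentsWithStats(M);i=1+st[1:,4].argmax();return cv2.minAreaRect(np.argwhere(l==i)[:,::-1].astype(np.float32)),ce[i],st[i]
tan=lambda c:(c[...,0]-c[...,2]>50)&(c[...,0]>150)
wh=lambda c:(c.min(2)>120)&(np.ptp(c,axis=2)<60)
r,c,st=blob(t,tan,370,420,220,265);print('stand',r,st,onz(t,*r[0],.034).round(4))
# hat top: only brightest
r,c,st=blob(t,wh,380,410,230,255);print('handle',r,c,st,onz(t,*c,.076).round(4),onz(t,*c,.07).round(4))
r,c,st=blob(s,wh,320,350,135,162);print('handle side',r,c,st,[onz(s,*c,z).round(4) for z in(.059,.065)])
print(t['color'][234:252,386:408].min(2))
gray=lambda c:(c.min(2)>90)&(np.ptp(c,axis=2)<40)
r,c,st=blob(t,gray,120,200,200,275);print('tray',r,onz(t,*r[0],.014).round(4))
for p in cv2.boxPoints(r):print(onz(t,*p,.014).round(3))
E
```

```text
[276.4 167.9] [227.3 213.9] [ 0.6691 -0.0039] [ 0.6701 -0.0016] [ 0.6702 -0.0037  0.0339]
[318.1 224.2] [297.7 197.2] [ 0.5275 -0.105 ] [ 0.5297 -0.1023] [ 0.5289 -0.1049  0.0338]
[232.6 255.8] [306.4 273.1] [0.4527 0.1074] [0.4549 0.109 ] [0.4538 0.1078 0.0347]
stand ((393.5, 242.5), (25.0, 27.0), 90.0) [380 230  28  26 476] [ 0.4795 -0.2909  0.034 ]
handle ((394.0, 242.5), (23.0, 22.0), 90.0) [396.87096774 241.05376344] [383 231  23  24 279] [ 0.4831 -0.2896  0.076 ] [ 0.4831 -0.291   0.07  ]
handle side ((335.0, 147.5), (17.0, 10.0), 90.0) [334.01438849 147.23741007] [330 139  11  18 139] [array([ 0.4827, -0.2908,  0.059 ]), array([ 0.4816, -0.2827,  0.065 ])]
[[186 184 184 182 184 190 199 209 210 210 211 213 212 210 210 210 213 211
  212 203 171  92]
 [184 185 185 181 182 187 187 198 200 204 201 206 206 207 207 208 206 208
  209 204 169  93]
 [178 178 180 178 179 176 180 179 175 188 198 198 201 201 200 200 200 201
  197 195 163  90]
 [178 176 179 178 177 175 175 181 182 180 192 207 208 202 201 200 204 203
  201 196 162  90]
 [182 183 183 182 183 182 188 207 215 222 249 252 239 22
[... 755 characters left out ...]
61 114
  117 112  91  51]
 [191 205 217 215 215 214 206 173 139 139 156 189 231 250 251 221 133 115
  114 112  90  57]
 [181 187 187 190 188 198 208 202 200 195 167 139 152 168 162 132 111 109
  107 105  90  55]
 [183 185 184 185 182 180 192 202 202 198 200 193 193 163 129 120 114 108
  109 106  84  51]
 [176 174 182 176 177 176 183 181 182 181 195 207 206 201 196 194 168 128
  126 115  92  53]
 [178 177 178 177 179 180 180 181 178 182 196 208 212 211 212 209 205 203
  196 169 106  56]]
tray ((159.12704467773438, 236.60244750976562), (60.29681396484375, 56.94698715209961), 5.19442892074585) [0.503  0.2933 0.014 ]
[0.44  0.375 0.014]
[0.582 0.362 0.014]
[0.566 0.211 0.014]
[0.424 0.225 0.014]
```

```bash
python3 -m handwheel '35.4 24.3 -8 0 0 -34 0.6;35.4 24.3 -8 0 0 -34 0.6;35.4 24.3 -8 0 0 -34 0.6;35.4 24.3 -8 0 0 -34 0.6;35.4 24.3 -8 0 0 -34 0.6;35.4 24.3 -8 0 0 -34 0.6;35.4 24.3 -8 0 0 -34 0.6;35.4 24.3 -8 0 0 -34 0.6' 40; python3 -c "
from h import *
s=status.observe();print(s['time_s'],s['position'].round(4),s['tool_rot'].round(3).tolist(),s['q'].round(1),s['ft_force'])"
```

```text
time_s: 0.97
position: [0.3842, -0.3574, 0.1728]
tool_rot: [[0.934, -0.357, 0.0], [-0.357, -0.934, -0.0], [0.0, 0.0, -1.0]]
ft_force: [0.7, -1.7, -0.1]
grip_width: 0.0512
gripper_force: 0.0
0.9667 [ 0.3842 -0.3574  0.1728] [[0.934, -0.357, 0.0], [-0.357, -0.934, -0.0], [0.0, 0.0, -1.0]] [-55.9  22.2  84.    0.   73.8  55. ] [ 0.73142871 -1.72413993 -0.14976584]
```

```bash
python3 -m handwheel '9.5 6.5 -5 0 0 0 0.6;9.5 6.5 -5 0 0 0 0.6;9.5 6.5 -5 0 0 0 0.6;9.5 6.5 -5 0 0 0 0.6;9.5 6.5 -5 0 0 0 0.6;9.5 6.5 -5 0 0 0 0.6'; python3 - <<'E'
from h import *
s=status.observe();print(s['position'].round(4),s['ft_force'].round(2))
t=snap('top');q=snap('side')
a=cv2.resize(t['color'][190:290,340:450],None,fx=4,fy=4,interpolation=2);b=cv2.resize(q['color'][80:180,280:380],None,fx=4,fy=4,interpolation=2)
cv2.imwrite('pics/g1.png',np.hstack([a[:400,:390],b])[:,:,::-1])
E
```

```text
time_s: 1.47
position: [0.4777, -0.294, 0.1232]
tool_rot: [[0.934, -0.356, -0.0], [-0.356, -0.934, -0.0], [-0.0, 0.0, -1.0]]
ft_force: [0.4, -0.6, 0.6]
grip_width: 0.0509
gripper_force: 0.0
[ 0.4777 -0.294   0.1232] [ 0.36 -0.61  0.56]
```

View pics/g1.png

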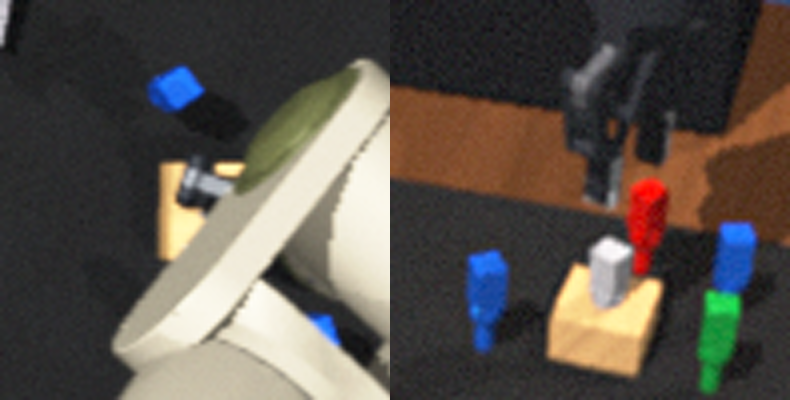

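The gripper stands right above the steel gauge, side crop at (335,147), with the fingers clear of the coloured lookalikes. Now I descend and grip.

```bash
python3 -m handwheel '0.1 0.2 -4 0 0 0 0.6;0.1 0.2 -7.7 0 0 0 0.6;0.1 0.2 -7.7 0 0 0 0.6;0.1 0.2 -7.7 0 0 0 0;0.1 0.2 -7.7 0 0 0 0;0.1 0.2 -7.7 0 0 0 0;0.1 0.2 -7.7 0 0 0 0;0.1 0.2 -7.7 0 0 0 0' 40; python3 -m handwheel '0 0 0 0 0 0 0;0 0 0 0 0 0 0;0 0 0 0 0 0 0' 60
```

```text
time_s: 2.23
position: [0.4796, -0.293, 0.0485]
tool_rot: [[0.934, -0.357, 0.003], [-0.357, -0.934, -0.004], [0.004, 0.002, -1.0]]
ft_force: [-2.1, -1.3, 7.4]
grip_width: 0.0194
gripper_force: 39.7
time_s: 2.48
position: [0.4796, -0.293, 0.0486]
tool_rot: [[0.934, -0.357, 0.003], [-0.357, -0.934, -0.004], [0.004, 0.002, -1.0]]
ft_force: [-2.4, -1.1, 8.3]
grip_width: 0.0195
gripper_force: 59.2
```

```bash
python3 -m handwheel '0 0 4 0 0 0 0;0 0 8 0 0 0 0;2 8 8 0 0 0 0;4.2 16 8 0 0 0 0;4.2 16 8 0 0 0 0;4.2 16 8 0 0 0 0;4.2 16 8 0 0 0 0;4.2 16 8 0 0 0 0' ; python3 - <<'E'
from h import *
s=status.observe();print(s['position'].round(4),s['ft_force'].round(2),s['wrist_torque'].round(3))
t=snap('top');q=snap('side')
a=cv2.resize(t['color'][150:290,240:380],None,fx=3,fy=3,interpolation=2);b=cv2.resize(q['color'][100:240,230:360],None,fx=3,fy=3,interpolation=2)
cv2.imwrite('pics/g2.png',np.hstack([a,b[:420]])[:,:800,::-1])
E
```

```text
time_s: 3.15
position: [0.5213, -0.1299, 0.1273]
tool_rot: [[0.936, -0.353, 0.002], [-0.353, -0.936, -0.001], [0.002, 0.0, -1.0]]
ft_force: [0.7, -1.0, -0.0]
grip_width: 0.0191
gripper_force: 59.7
[ 0.5213 -0.1299  0.1273] [ 0.66 -1.02 -0.01] [-0.019 -0.037 -0.009]
```

View pics/g2.png

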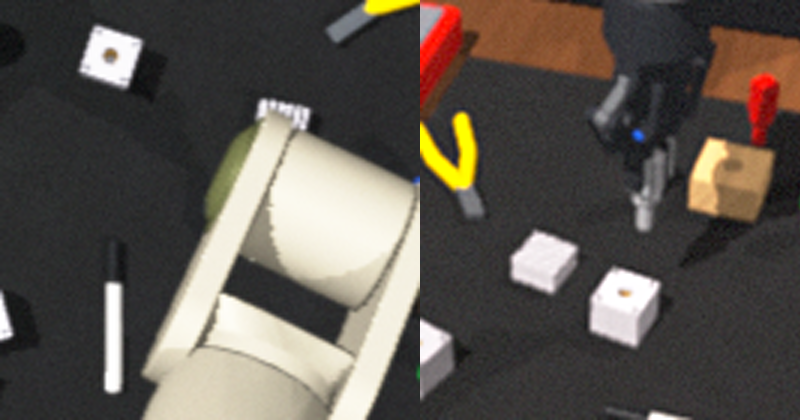

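The gauge hangs plumb, pin tip at side (305,176). The block's hole is at side (298,197), and the arm hides the top view. I close in on the hole.

```bash
python3 -m handwheel '0.75 2.55 -3.6 0 0 0 0;0.75 2.55 -3.6 0 0 0 0;0.75 2.55 -3.6 0 0 0 0;0.75 2.55 -3.6 0 0 0 0'; python3 - <<'E'
from h import *
s=status.observe();print(s['position'].round(4),s['ft_force'].round(2),s['wrist_torque'].round(3))
q=snap('side');p=s['position'];
tip=p-[0,0,.0426];print('pred tip',proj(q,tip),'pred TCP',proj(q,p),'hole pred',proj(q,[.5289,-.1049,.036]))
cv2.imwrite('pics/g3.png',cv2.resize(q['color'][140:230,255:345],None,fx=6,fy=6,interpolation=2)[:,:,::-1])
E
```

```text
time_s: 3.58
position: [0.5284, -0.1075, 0.0905]
tool_rot: [[0.934, -0.357, 0.0], [-0.357, -0.934, -0.0], [0.0, 0.0, -1.0]]
ft_force: [-0.7, 1.1, 0.1]
grip_width: 0.0192
gripper_force: 59.7
[ 0.5284 -0.1075  0.0905] [-0.72  1.15  0.12] [-0.009 -0.054 -0.013]
pred tip [298.98297937 192.24757673] pred TCP [299.58144753 178.60587526] hole pred [298.35079956 196.59791135]
```

View pics/g3.png

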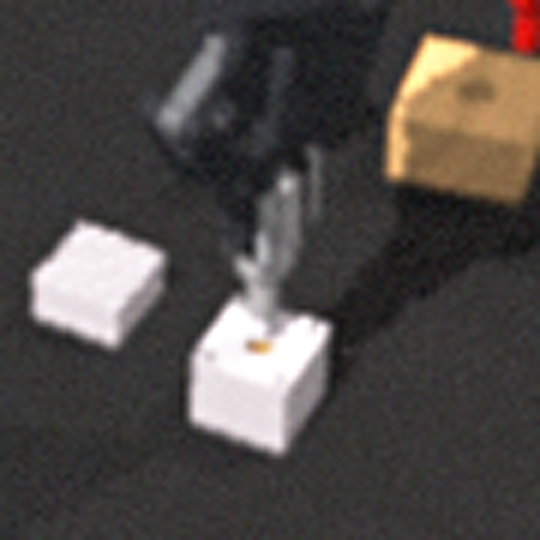

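Pin tip bottom sits at about (299.7,193.7) and the hole at about (298.7,197.5) in the side view: close, with a small offset left to measure.

```bash
python3 - <<'E'
from h import *
q=snap('side');g=q['color'].astype(int)
print(g[182:203,288:311].min(2))
print(np.round(g[190:203,292:306,0]-g[190:203,292:306,2]))
E
```

```text
[[ 45  55  54  54  49  63  94 100  75 113 171 153 114 114 117 100  71  57
   50  50  57  54  55]
 [ 53  49  47  49  45  71 119 149 131 134 163 141 123 119 114  98  67  51
   46  56  58  48  55]
 [ 48  55  49  46  45  61 122 179 183 174 149 123 115 117 111  84  60  50
   55  50  50  50  49]
 [ 57  44  49  51  50  50  85 142 178 180 139 109 112 110 100  69  55  55
   54  57  55  57  52]
 [ 48  54  54  56  46  53  53  98 148 157 129 115 113  98  74  57  55  53
   47  48  47  54  55]
 [ 55  58  54  52  53  43  47  79 142 164 143 122 110  85  63  48  54  55
   52  49  55  53  51]
 [ 53  57  55  53  52  57  75  91 155 181 175 149 117  80  52  51  52  55
   58  47  58  53  52]
 [ 49  51  50  47  52  89 140 134 169 194 186 162 120  85  54  51  52  47
   57  58  54  47  58]
 [ 52  52  50  48  86 159 199 184 185 193 185 165 127  86  51  47  40  48
   44  50  49  48  37]
 [ 50  48  47  72 169 251 253 232 207 192 177 156 125 101  82  69  48  47
   43  47  46  48  34]
 [ 49  50  53 123 238 255 255 254 231 202 185 159 132 140 141 121 112 136
  120  74  46  28  27]
 [ 44  41  98 203 255 255 255 255
[... 1005 characters left out ...]
1   0   3   3   4   3  -1   2   4   2   5   3   7]
 [  6   0   0   0   6   5   4   3   4   6   3   7   7   4]
 [  0   0   0   0   2   4   5   3   6   5   5   7   7   3]
 [  0   0   0   0   0   0   0   5   4   6   8   2   0   0]
 [  0   0   0   0   1   0   1   7   5   5   6   0   0   0]
 [  1   1   0   2   9  27  27  23  12   3   0   0   0   0]
 [  2   1   3   8  39  88 102  86  40   1   0   0   0   0]
 [  2   2   0   5  28  70 101  88  27   0   0   0   0   0]
 [  2   2   1   0   0   0   7   2   0   0   0   0   0   0]
 [  1   0   0   0   0   0   0   0   0   0   0   0   0   4]
 [  2   2   0   0   0   0   0   0   0   1   0   0   0  10]
 [  5   4   3   2   1   0   0   0   1   3   4   0   7   6]]
```

```bash
python3 -m handwheel '-0.05 0.25 -0.5 0 0 0 0;-0.05 0.25 -0.8 0 0 0 0;-0.05 0.25 -1.1 0 0 0 0;-0.05 0.25 -1.3 0 0 0 0;-0.05 0.25 -1.4 0 0 0 0;-0.05 0.25 -1.5 0 0 0 0;-0.05 0.25 -1.6 0 0 0 0;-0.05 0.25 -1.6 0 0 0 0';python3 -c "
from h import *
s=status.observe();print(s['position'].round(4),s['ft_force'].round(2),s['wrist_torque'].round(3))"
```

```text
time_s: 4.35
position: [0.5278, -0.1039, 0.074]
tool_rot: [[0.934, -0.357, 0.0], [-0.357, -0.934, -0.0], [0.0, 0.0, -1.0]]
ft_force: [0.7, -0.6, -0.5]
grip_width: 0.0188
gripper_force: 59.7
[ 0.5278 -0.1039  0.074 ] [ 0.73 -0.57 -0.53] [-0.258 -0.048  0.049]
```

The tip is 4 to 5 mm below the block's top with no axial force, so it has entered. Continuing gently.

```bash
python3 -m handwheel '0 0 -0.2 0 0 0 0;0 0 -0.4 0 0 0 0;0 0 -0.6 0 0 0 0;0 0 -0.8 0 0 0 0;0 0 -1 0 0 0 0;0 0 -1.1 0 0 0 0;0 0 -1.1 0 0 0 0';python3 -c "
from h import *
s=status.observe();print(s['position'].round(4),s['ft_force'].round(2),s['wrist_torque'].round(3))"
```

```text
time_s: 4.93
position: [0.5277, -0.1037, 0.0627]
tool_rot: [[0.934, -0.357, -0.0], [-0.357, -0.934, 0.0], [-0.0, -0.0, -1.0]]
ft_force: [0.2, -1.1, -2.0]
grip_width: 0.0189
gripper_force: 59.8
[ 0.5277 -0.1037  0.0627] [ 0.23 -1.13 -1.96] [-0.192 -0.026 -0.044]
```

```bash
python3 -m handwheel '0 0 -0.1 0 0 0 0;0 0 -0.2 0 0 0 0;0 0 -0.3 0 0 0 0;0 0 -0.35 0 0 0 0;0 0 -0.35 0 0 0 0'
```

```text
time_s: 5.35
position: [0.5278, -0.1037, 0.0594]
tool_rot: [[0.934, -0.357, -0.0], [-0.357, -0.934, 0.0], [-0.0, -0.0, -1.0]]
ft_force: [-0.8, -1.0, -1.4]
grip_width: 0.0192
gripper_force: 59.8
```

```bash
python3 -m handwheel '0 0 -0.1 0 0 0 0;0 0 -0.2 0 0 0 0;0 0 -0.3 0 0 0 0;0 0 -0.35 0 0 0 0;0 0 -0.35 0 0 0 0'
```

```text
time_s: 5.77
position: [0.5278, -0.1037, 0.0559]
tool_rot: [[0.934, -0.357, -0.0], [-0.357, -0.934, 0.0], [-0.0, -0.0, -1.0]]
ft_force: [-0.1, -0.6, -1.4]
grip_width: 0.0192
gripper_force: 59.8
```

No resistance well past the tight depth: this block looks like the right one. Seating the gauge.

```bash
python3 -m handwheel '0 0 -0.15 0 0 0 0;0 0 -0.25 0 0 0 0;0 0 -0.35 0 0 0 0;0 0 -0.45 0 0 0 0;0 0 -0.45 0 0 0 0'
```

```text
time_s: 6.18
position: [0.5278, -0.1038, 0.0513]
tool_rot: [[0.934, -0.357, -0.0], [-0.357, -0.934, 0.0], [-0.0, -0.0, -1.0]]
ft_force: [-0.2, -0.8, -1.4]
grip_width: 0.0191
gripper_force: 59.8
```

```bash
python3 -m handwheel '0 0 -0.05 0 0 0 0;0 0 -0.1 0 0 0 0;0 0 -0.1 0 0 0 0;0 0 -0.1 0 0 0 0.15;0 0 -0.1 0 0 0 0.3;0 0 -0.1 0 0 0 0.5;0 0 -0.1 0 0 0 0.5;0 0 -0.1 0 0 0 0.5'
```

```text
time_s: 6.85
position: [0.5278, -0.1037, 0.0505]
tool_rot: [[0.934, -0.357, -0.0], [-0.357, -0.934, 0.0], [-0.0, -0.0, -1.0]]
ft_force: [0.2, 0.4, -0.1]
grip_width: 0.0426
gripper_force: 0.0
```

```bash
python3 -m handwheel '0 0 3 0 0 0 0.8;0 0 7 0 0 0 1;0 0 9 0 0 0 1;0 0 9 0 0 0 1;0 0 9 0 0 0 1'; python3 - <<'E'
from h import *
q=snap('side');cv2.imwrite('pics/g4.png',cv2.resize(q['color'][130:240,250:350],None,fx=5,fy=5,interpolation=2)[:,:,::-1])
t=cv2.imread('pics/top0.png');d=snap('top')
g=cv2.resize(t[205:245,298:340].min(2),None,fx=8,fy=8,interpolation=cv2.INTER_CUBIC)
cs=max(cv2.findContours((g>150).astype(np.uint8),0,1)[0],key=cv2.contourArea)
ap=cv2.minAreaRect(cs);print('top rect',ap);P=cv2.boxPoints(ap)/8+[298-.44,205-.44]
W=np.array([onz(d,*p,.036)[:2] for p in P]);e=np.roll(W,-1,0)-W
print(W.mean(0),np.linalg.norm(e,axis=1),np.degrees(np.arctan2(e[:,1],e[:,0])))
E
```

```text
time_s: 7.27
position: [0.5281, -0.1038, 0.1412]
tool_rot: [[0.934, -0.357, 0.002], [-0.357, -0.934, -0.001], [0.002, 0.0, -1.0]]
ft_force: [0.3, -0.8, -0.0]
grip_width: 0.0852
gripper_force: 0.0
top rect ((163.21917724609375, 157.25506591796875), (146.73367309570312, 139.70310974121094), 9.090276718139648)
[ 0.52749998 -0.10459197] [0.04326735 0.04541478 0.04325978 0.04534384] [-10.11854823 -99.96391256 169.78745843  80.04597193]
```

View pics/g4.png

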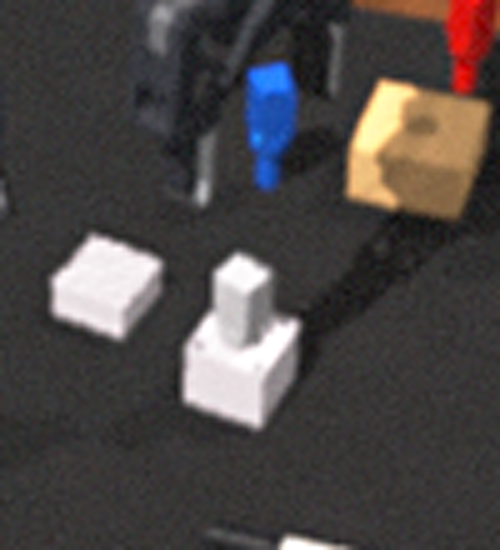

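The gauge stands fully home, collar on the block at side (299,199), and nothing else has moved. Next I turn to the block's sides and go down over it.

```bash
python3 -m handwheel '0 0 -3 0 0 7 1;0 0 -5 0 0 13 1;0 0 -8 0 0 13 1;0 0 -10.5 0 0 13 1;0 0 -11.8 0 0 13 1;0 0 -12 0 0 13 1;0 0 -12 0 0 13 1;0 0 -12 0 0 13 1'
```

```text
time_s: 8.03
position: [0.528, -0.1038, 0.0207]
tool_rot: [[0.991, -0.137, 0.0], [-0.137, -0.991, 0.0], [0.0, -0.0, -1.0]]
ft_force: [-0.3, -0.0, 1.0]
grip_width: 0.0853
gripper_force: 0.0
```

```bash
python3 -m handwheel '0 0 -0.4 0 0 0 1;0 0 -0.7 0 0 0 1;0 0 -0.7 0 0 0 0;0 0 -0.7 0 0 0 0;0 0 -0.7 0 0 0 0;0 0 -0.7 0 0 0 0;0 0 -0.7 0 0 0 0;0 0 -0.7 0 0 0 0' 50;  python3 -m handwheel '0 0 0 0 0 0 0;0 0 0 0 0 0 0;0 0 0 0 0 0 0' 60
```

```text
time_s: 8.7
position: [0.5281, -0.104, 0.0141]
tool_rot: [[0.991, -0.137, 0.001], [-0.137, -0.991, -0.001], [0.001, 0.0, -1.0]]
ft_force: [-1.1, -0.9, 6.8]
grip_width: 0.0392
gripper_force: 52.1
time_s: 8.95
position: [0.5281, -0.104, 0.0142]
tool_rot: [[0.991, -0.137, 0.001], [-0.137, -0.991, -0.001], [0.001, 0.0, -1.0]]
ft_force: [-1.4, -0.1, 6.7]
grip_width: 0.0389
gripper_force: 60.2
```

```bash
python3 -m handwheel '0 0 2 0 0 0 0;0 0 4 0 0 0 0;0 0 6 0 0 0 0;0 2 7 0 0 0 0;0 5 7 0 0 0 0;0 8 7 0 0 0 0;0 11 7 0 0 0 0;0 14 7 0 0 0 0'; python3 -m handwheel '0 3 0 0 0 0 0;0 6 0 0 0 0 0;-1 9 0 0 0 0 0;-1 12 0 0 0 0 0;-2 15 0 0 0 0 0;-2 18 0 0 0 0 0;-2.5 21 0 0 0 0 0;-2.5 24 0 0 0 0 0'
```

```text
time_s: 9.62
position: [0.5272, 0.0376, 0.0832]
tool_rot: [[0.99, -0.138, -0.001], [-0.138, -0.99, 0.0], [-0.001, -0.0, -1.0]]
ft_force: [0.3, -0.2, -2.1]
grip_width: 0.0385
gripper_force: 62.5
time_s: 10.28
position: [0.5014, 0.2777, 0.083]
tool_rot: [[0.991, -0.137, -0.002], [-0.137, -0.991, -0.0], [-0.002, 0.001, -1.0]]
ft_force: [0.6, -0.3, -2.8]
grip_width: 0.0392
gripper_force: 62.4
```

```bash
python3 -m handwheel '0 1.6 0 0 0 0 0;0 1.6 0 0 0 0 0;0 1.6 0 0 0 0 0;0 1.6 0 0 0 0 0'; python3 - <<'E'
from h import *
q=snap('side');cv2.imwrite('pics/g5.png',q['color'][:,:,::-1])
E
```

```text
time_s: 10.62
position: [0.5026, 0.2915, 0.0831]
tool_rot: [[0.99, -0.138, -0.001], [-0.138, -0.991, -0.001], [-0.001, 0.001, -1.0]]
ft_force: [-0.1, -0.9, -2.2]
grip_width: 0.0389
gripper_force: 62.5
```

View pics/g5.png

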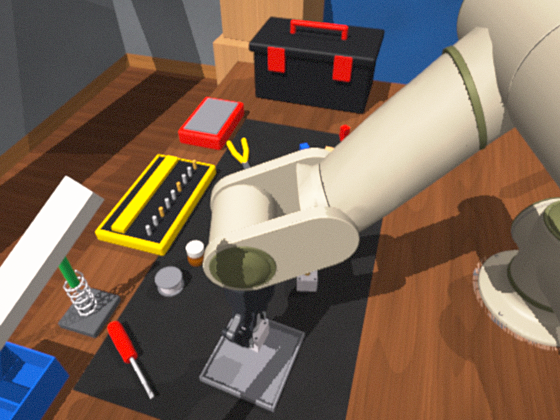

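The block hangs over the tray's middle at side (255,345). Lowering it.

```bash
python3 -m handwheel '0 0 -2 0 0 0 0;0 0 -4 0 0 0 0;0 0 -5 0 0 0 0;0 0 -5.6 0 0 0 0;0 0 -5.9 0 0 0 0;0 0 -6.1 0 0 0 0;0 0 -6.1 0 0 0 0'
```

```text
time_s: 11.25
position: [0.5031, 0.2921, 0.0229]
tool_rot: [[0.99, -0.138, 0.001], [-0.138, -0.99, 0.0], [0.001, -0.0, -1.0]]
ft_force: [-0.1, -0.3, -3.5]
grip_width: 0.0383
gripper_force: 62.4
```

```bash
python3 -m handwheel '0 0 -0.1 0 0 0 0;0 0 -0.2 0 0 0 0;0 0 -0.3 0 0 0 0;0 0 -0.35 0 0 0 0;0 0 -0.35 0 0 0 0'
```

```text
time_s: 11.67
position: [0.5028, 0.2922, 0.019]
tool_rot: [[0.991, -0.137, -0.0], [-0.137, -0.991, -0.0], [-0.0, 0.0, -1.0]]
ft_force: [0.3, 0.9, -3.2]
grip_width: 0.0391
gripper_force: 62.4
```

```bash
python3 -m handwheel '0 0 -0.05 0 0 0 0;0 0 -0.1 0 0 0 0;0 0 -0.1 0 0 0 0;0 0 -0.1 0 0 0 0'
```

```text
time_s: 12.0
position: [0.5029, 0.2923, 0.0182]
tool_rot: [[0.991, -0.137, 0.0], [-0.137, -0.991, 0.0], [0.0, -0.0, -1.0]]
ft_force: [-1.0, -0.3, -0.3]
grip_width: 0.0391
gripper_force: 62.7
```

The tray floor now carries the weight. Releasing and withdrawing.

```bash
python3 -m handwheel '0 0 0 0 0 0 0.5;0 0 0 0 0 0 0.6;0 0 0 0 0 0 0.8;0 0 0 0 0 0 0.85;0 0 0 0 0 0 0.85' && python3 -m handwheel '0 0 2 0 0 0 0.85;0 0 5 0 0 0 0.85;0 0 9 0 0 0 0.85;0 0 13 0 0 0 0.85;0 -4 16 0 0 0 0.85;-4 -8 16 0 0 0 0.85;-8 -12 16 0 0 0 0.85;-10 -16 16 0 0 0 0.85' && python3 -m handwheel '0 -4 0 0 0 0 0.85;0 -8 0 0 0 0 0.85;0 -12 0 0 0 0 0.85;0 -16 0 0 0 0 0.85;0 -20 0 0 0 0 0.85;0 -20 0 0 0 0 0.85;0 -20 0 0 0 0 0.85;0 -20 0 0 0 0 0.85'; python3 - <<'E'
from h import *
t=snap('top');q=snap('side')
a=t['color'][20:420,:400];b=q['color'][20:420,:400]
cv2.imwrite('pics/end.png',np.hstack([a,b])[:,:,::-1])
E
```

```text
time_s: 12.42
position: [0.5029, 0.2922, 0.0181]
tool_rot: [[0.991, -0.137, 0.0], [-0.137, -0.991, 0.0], [0.0, -0.0, -1.0]]
ft_force: [-0.3, 0.1, -1.0]
grip_width: 0.0725
gripper_force: 0.0
time_s: 13.08
position: [0.4218, 0.1621, 0.178]
tool_rot: [[0.991, -0.136, 0.001], [-0.136, -0.991, 0.0], [0.001, -0.0, -1.0]]
ft_force: [1.2, -0.9, 0.0]
grip_width: 0.0726
gripper_force: 0.0
time_s: 13.75
position: [0.4234, -0.0369, 0.1777]
tool_rot: [[0.99, -0.138, -0.0], [-0.138, -0.99, 0.0], [-0.0, -0.0, -1.0]]
ft_force: [-0.4, -0.4, 0.7]
grip_width: 0.0726
gripper_force: 0.0
```

View pics/end.png

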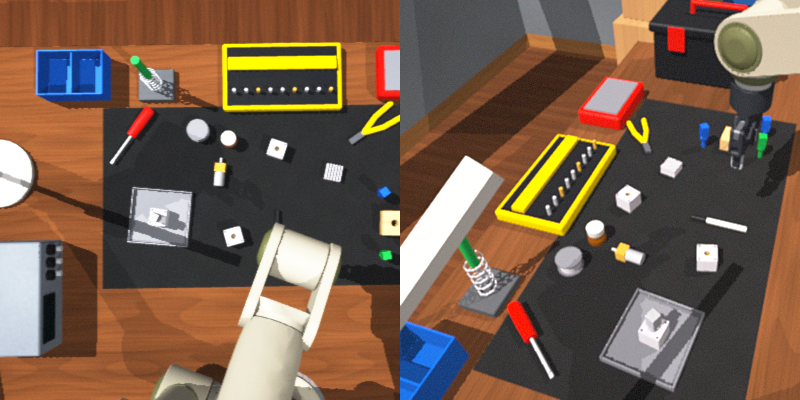

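The block stands upright in the tray at top (160,237), side (255,345), with the gauge home in it. The other two blocks and the bystanders are where they were, and the robot touches nothing.

```bash
python3 -c "
from rig import env
print(env.close_job())"
```

```text
the job is handed in; nothing more can be done
None
```

The first block I tried, at about x 0.528, y -0.104 m, took the gauge fully; it now stands upright in the tray with the gauge home in it, the other two blocks were not touched, and the job was handed in after about 14 s of robot time.

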